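# Close the pressure canner: nip up four lever nuts in cross order

## Robot

A 7-joint arm with a two-finger parallel gripper is mounted at the origin on a cart in front of the work surface, level with it; the furniture and walls round the work are solid. World frame = base frame: x ahead of the robot, y to its left, z up, the work surface at z = 0. Lengths are in m, angles in degrees, forces in N, time in s.
With the tool pointing down it reaches from about 0.425 to 0.875 m from the base axis. Payload 4.7 kg.
Tool frame: the origin (TCP) lies midway between the tips of the shut fingers; the grasp point (between the pads) lies 19 mm behind it (env.grip_point_offset is the distance from the TCP to the grasp point, in m); z points along the fingers, y is the line along which they close (so a half turn about z gives the same grasp; the last joint's range is limited). The gripper opens to 87 mm and grips with 3 to 60 N. Pads are 19 mm wide; open, the fingers measure 117 mm over their backs; the gripper's body (75 mm by 190 mm) begins 51 mm behind the grasp point.
Start: joints at [-62.561, 18.392, -4.016, 83.108, 1.295, 78.541, -3.26], TCP at [0.291, 0.581, 0.223] pointing down, gripper open.
Joint ranges: [-163.93, 163.93], [-17.29, 119.83], [-79.2, 71.16], [3.27, 140.29], [-89.18, 269.18], [5.43, 117.66], [-154.24, 154.24]. Speed limits (degrees/s): [147.25, 147.25, 180, 180, 180, 180, 180].

## Interface

Orientations are given as [roll, pitch, yaw] about the fixed x, y, z axes, in that order (R = Rz(yaw) Ry(pitch) Rx(roll)).
In Python, from cell import env gives the robot as it stands.
- The arm moves only by the shell command python3 -m jog 'ROWS' [FORCE]. ROWS is JSON, a list of rows, each a list of 7 numbers: the shift along the tool's x, y, z in m, then the turn, a rotation vector about the tool's x, y, z in rad, then the finger opening in m, from 0 to 0.087. A call has 1 to 12 rows; each row shifts and turns the commanded pose from where the row before left it, along the tool's axes as they then stand; what a row does not reach is not made up. A row lasts 1/12 s, in which the tool goes at most 41.7 mm and 7.16 degrees, less where a joint would pass 70% of its speed; a pose out of reach is approached as far as the arm can. A call is refused whole if a number of a shift passes 0.0417 or a number of a turn 0.125, either way. A call with a gripper value outside its range is refused whole. The fingers move at their own pace and stop on an object; FORCE is the grip in N (left out, the last holds). Time passes only in rows, so rows that do not move let the fingers close. It gives the time, the measured TCP pose, the force, the opening and the grip force at its end, in the units of the state.
- env.get_obs(): the state, without advancing time (a new reading comes with each control period).
- env.read_camera(name): name is "side" or "top" or "wrist"; returns the picture (420x560x3 uint8, blue, green, red); there is no depth.
- env.get_calibration(name): a dict with "fov_y" (degrees; the focal length in pixels is half the picture's height over the tangent of half this angle, whatever the lens; pixels are square), "cx", "cy" (the principal point, pixels), "pose" (4x4, takes a point from camera to world coordinates). Camera axes: x right, y up, looking along -z (the intrinsics and any distortion apply to the point x, -y, -z); pixel columns grow to the right and rows downward; lengths in m; the calibration is good to about 2 mm. A picture is of the moment at which its call begins: read the wrist's pose just before it. get_calibration takes no time and is no camera call; for the wrist camera it gives the pose at the moment of the call.
- env.sign_off(): hands the job in; it is judged then, once.
The state is a dict: "time_s": time; "qpos": joint angles; "joint_velocities": joint speeds; "effort": joint torques, N m; "tool_pos": TCP position; "tool_rot": TCP orientation; "force": force on the tool from outside, world axes, zero at the start; "wrist_torque": the same for the moment, N m; "grip_width": finger opening in m; "grasp_force": force on a finger pad.
Only numpy, scipy, OpenCV 4.12 (cv2) and the standard library are available. Lean on these libraries where they do the work, as an engineer would, in place of code of your own. Each camera call takes 0.05 s, during which the arm holds its last target. There are 200 camera calls.

## Task

Close the pressure canner so that its lid seats evenly: swing each of the four lever nuts clockwise, about half a turn, until it comes up firm, and hold it there for a moment with a firm push (about 10 N on its grip, never a heave) before you go on. Take them in cross order: the red-handled nut first, then the one straight across from it, then the other two one after the other, finishing each nut before you touch the next. Leave the levers where they come tight and do not disturb the onion, the measuring cup and the lime beside it.

Things in the scene. Friction and masses are not known exactly. Their poses are not given: they have to be found in the camera images.
- pot: round aluminium pressure canner, 148 mm across, 95 mm to the seat, fixed to the worktop at any yaw. Origin: centre of its underside; z up, x to the red-handled nut. Four bolts stand round it at 92 mm radius, at its +x (red), +y (left), -x (opp) and -y (right). Two loop handles reach 103 mm from its axis, at 60 mm height.
- lid: loose round aluminium lid, 156 mm across, 8 mm thick at the edge, its black knob's top 35 mm above its underside; open forks straddle the bolts. Origin: centre of its underside. A sprung gasket holds it 4.5 mm above the seat (99.5 mm above the worktop) until the nuts press it down; home, its underside is level at 95 mm.
- nut_red (a joint): lever nut (the one with the red handle grip, on the pot's +x side), rad, growing clockwise from above (tightening), each rad lowers it 2 mm. Starts at 0 to 0.35; comes tight against a firm stop between 2.9 and 3.5, different at each nut, to be felt. Until then it turns with about 2 N at the grip and stays where it is left; at the stop the push climbs 10 N within 1 mm.
- grip_red: lever of nut_red: steel arm 10 mm thick to an upright red grip 15 mm thick that revolves freely. Origin on the grip's axis, 40 mm from the bolt's axis, level with the nut's foot; x outward along the lever, z up. Arm top 17 mm, grip top 51 mm above it (160 mm above the worktop). It swings half round over the lid; fingertips 22 mm above the origin clear arm and lid.
- bolt_red (a point): top of the fixed bolt on which nut_red turns, 137 mm above the worktop, on the nut's axis
- nut_left (a joint): lever nut (blue grip, on the pot's +y side, next to the red one), rad, growing clockwise from above (tightening), each rad lowers it 2 mm. Starts at 0 to 0.35; comes tight against a firm stop between 2.9 and 3.5, different at each nut, to be felt. Until then it turns with about 2 N at the grip and stays where it is left; at the stop the push climbs 10 N within 1 mm.
- grip_left: lever of nut_left: steel arm 10 mm thick to an upright blue grip 15 mm thick that revolves freely. Origin on the grip's axis, 40 mm from the bolt's axis, level with the nut's foot; x outward along the lever, z up. Arm top 17 mm, grip top 51 mm above it (160 mm above the worktop). It swings half round over the lid; fingertips 22 mm above the origin clear arm and lid.
- bolt_left (a point): top of the fixed bolt on which nut_left turns, 137 mm above the worktop, on the nut's axis
- nut_opp (a joint): lever nut (blue grip, on the pot's -x side, straight across from the red one), rad, growing clockwise from above (tightening), each rad lowers it 2 mm. Starts at 0 to 0.35; comes tight against a firm stop between 2.9 and 3.5, different at each nut, to be felt. Until then it turns with about 2 N at the grip and stays where it is left; at the stop the push climbs 10 N within 1 mm.
- grip_opp: lever of nut_opp: steel arm 10 mm thick to an upright blue grip 15 mm thick that revolves freely. Origin on the grip's axis, 40 mm from the bolt's axis, level with the nut's foot; x outward along the lever, z up. Arm top 17 mm, grip top 51 mm above it (160 mm above the worktop). It swings half round over the lid; fingertips 22 mm above the origin clear arm and lid.
- bolt_opp (a point): top of the fixed bolt on which nut_opp turns, 137 mm above the worktop, on the nut's axis
- nut_right (a joint): lever nut (blue grip, on the pot's -y side, straight across from nut_left), rad, growing clockwise from above (tightening), each rad lowers it 2 mm. Starts at 0 to 0.35; comes tight against a firm stop between 2.9 and 3.5, different at each nut, to be felt. Until then it turns with about 2 N at the grip and stays where it is left; at the stop the push climbs 10 N within 1 mm.
- grip_right: lever of nut_right: steel arm 10 mm thick to an upright blue grip 15 mm thick that revolves freely. Origin on the grip's axis, 40 mm from the bolt's axis, level with the nut's foot; x outward along the lever, z up. Arm top 17 mm, grip top 51 mm above it (160 mm above the worktop). It swings half round over the lid; fingertips 22 mm above the origin clear arm and lid.
- bolt_right (a point): top of the fixed bolt on which nut_right turns, 137 mm above the worktop, on the nut's axis
- onion: brown onion, 75 mm, a bystander beside the pot; origin under its centre
- measuring_cup: steel measuring cup with a handle, 71x124x37 mm, a bystander beside the pot; origin under its centre
- lime: green lime, 50 mm, a bystander behind the pot; origin under its centre
Things that resemble listed ones, but are neither listed nor needed, are in the scene too. There is more than one size of the lid; the job needs the larger.

How it is judged (in metres and radians):
On the way, in this order (a step that is already met when the one before it is completed fails the run):
1. the red-handled nut is at its stop and pushed with more than 7 N by the fingers (value of joint nut_red above 3.04 rad and contact force between the fingers and grip_red above 7 N), for 0.15 s.
2. then the nut straight across from it, likewise (value of joint nut_red above 3.04 rad and value of joint nut_opp above 3.19 rad and contact force between the fingers and grip_opp above 7 N), for 0.15 s.
3. then one of the other two, likewise (value of joint nut_red above 3.04 rad and value of joint nut_opp above 3.19 rad and ((value of joint nut_left above 2.89 rad and contact force between the fingers and grip_left above 7 N) or (value of joint nut_right above 3.34 rad and contact force between the fingers and grip_right above 7 N))), for 0.15 s.
4. then the last one, likewise, all four being at their stops (value of joint nut_red above 3.04 rad and value of joint nut_left above 2.89 rad and value of joint nut_opp above 3.19 rad and value of joint nut_right above 3.34 rad and (contact force between the fingers and grip_left above 7 N or contact force between the fingers and grip_right above 7 N)), for 0.15 s.
At the end, for the whole second after the job is handed in: All four nuts within 0.15 rad of their stops, the lid down within 1.8 mm of its seat and level within 0.015 rad, and onion, measuring cup and lime within 30 mm of where they stood (value of joint nut_red above 2.95 rad and value of joint nut_left above 2.8 rad and value of joint nut_opp above 3.1 rad and value of joint nut_right above 3.25 rad and z of lid in the frame of pot below 0.0968 m and angle between lid's own z axis and vertical below 0.015 rad and distance of each of onion, measuring_cup, lime from where it was at the start of the episode below 0.03 m); the robot touches nothing.
It fails at once if the nut across from the red one turned past 1 rad before the red one is nearly tight (2.7 rad) (value of joint nut_opp above 1 rad and value of joint nut_red below 2.7 rad).
It fails at once if one of the other two nuts turned past 1 rad before the red one and the one across from it are nearly tight (2.7 rad) (value of joint any of nut_left, nut_right above 1 rad and value of joint any of nut_red, nut_opp below 2.7 rad).
It fails at once if both of the last two nuts turned past 1 rad with neither nearly tight (2.7 rad) (value of joint nut_left between 1 and 2.7 rad and value of joint nut_right between 1 and 2.7 rad).
It fails at once if a lever heaved on with more than 60 N (contact force between the fingers and grip_red above 60 N or contact force between the fingers and grip_left above 60 N or contact force between the fingers and grip_opp above 60 N or contact force between the fingers and grip_right above 60 N).
It fails at once if a bystander pushed more than 40 mm (distance of any of onion, measuring_cup, lime from where it was at the start of the episode above 0.04 m).
It also fails if it takes over 72 s, if anything falls off the work surface, if the arm or the gripper's body presses on something with over 40 N, if the wrist force passes 120 N, or if a joint passes its speed limit or range.

## Working session

There is one attempt and no reset: what is moved stays moved. The work goes in short steps, Python scripts to look and compute and a shell command to move; the robot and the scene stay as the last step left them, time stands still between calls to the robot, and variables do not carry over. Pictures are saved under pics/ and viewed, at most 10 in all, crops included, and the job is handed in when it is done.

```bash
ls; mkdir -p pics; python3 - <<'E'
from cell import env
import cv2,numpy as np
o=env.get_obs();print({k:np.round(v,3) for k,v in o.items()})
for n in("top","side"):
    cv2.imwrite(f"pics/{n}0.png",env.read_camera(n));c=env.get_calibration(n);print(n,{k:(np.round(v,4).tolist()) if not isinstance(v,str) else v for k,v in c.items()})
E
```

```text
pics
{'time_s': np.float64(0.0), 'qpos': array([-62.561,  18.44 ,  -4.016,  83.174,   1.296,  78.541,  -3.259]), 'joint_velocities': array([ 0.018, -0.027,  0.071,  0.061, -0.023,  0.062, -0.028]), 'effort': array([-1.0000e-03, -4.9128e+01, -4.0400e-01, -3.1253e+01, -6.4000e-02,
        4.4000e-02,  0.0000e+00]), 'tool_pos': array([0.291, 0.581, 0.221]), 'tool_rot': array([-1.79890e+02,  7.00000e-03,  1.53372e+02]), 'force': array([ 1.17 ,  0.681, -0.629]), 'wrist_torque': array([ 0.003, -0.003,  0.006]), 'grasp_force': np.float64(0.0), 'grip_width': np.float64(0.087)}
top {'fov_y': 51.2332, 'cx': 277.1976, 'cy': 208.2355, 'pose': [[0.2777, 0.9339, -0.2252, 0.3482], [-0.9607, 0.2696, -0.0666, -0.094], [-0.0015, 0.2348, 0.972, 1.0604], [0.0, 0.0, 0.0, 1.0]]}
side {'fov_y': 56.8764, 'cx': 281.2057, 'cy': 207.6587, 'pose': [[0.9961, 0.0459, -0.0753, 0.506], [-0.0881, 0.4717, -0.8774, -1.0063], [-0.0048, 0.8806, 0.4739, 0.6383], [0.0, 0.0, 0.0, 1.0]]}
```

View pics/top0.png

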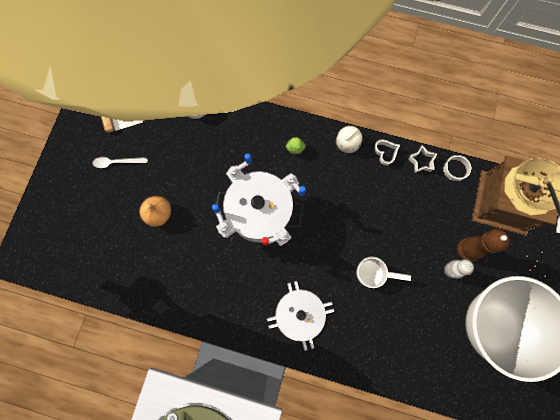

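View pics/side0.png

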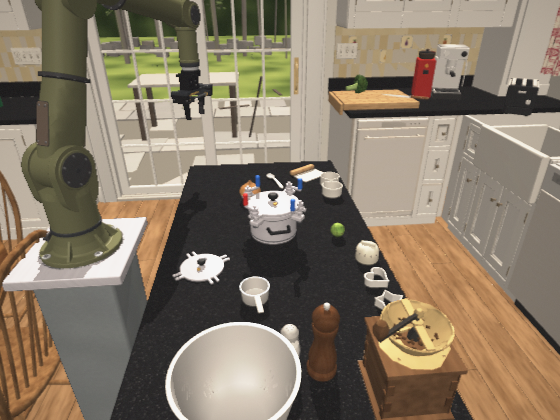

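Top view: the canner with its large lid is at (258,205), with the red grip at (265,240) and blue grips at (302,190), (248,157) and (215,208). A smaller loose lid lies at (301,315), so it isn't the one needed. The onion is at (155,211), the cup at (372,272) and the lime at (296,145). I'll enlarge the canner to confirm.

```bash
python3 - <<'E'
import cv2,numpy as np
a=cv2.imread("pics/top0.png")[145:255,200:320];b=cv2.imread("pics/side0.png")[170:250,235:315]
a=cv2.resize(a,None,fx=5,fy=5,interpolation=cv2.INTER_CUBIC)
cv2.imwrite("pics/crop1.png",a)
E
```

```text
(no output)
```

View pics/crop1.png

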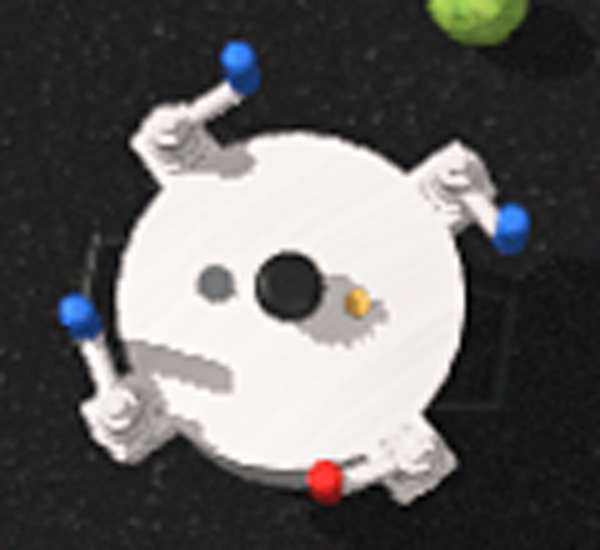

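The enlarged crop confirms it: the red grip is at crop (325,470) and its bolt at (420,455). The blue grips and bolts are at (512,218)/(458,175), (238,54)/(170,135) and (78,310)/(122,408).

```bash
cat >h.py <<'E'
from cell import env
import cv2,numpy as np
def back(c,uv,z):
    f=210/np.tan(np.radians(c['fov_y']/2));P=np.array(c['pose'])
    d=P[:3,:3]@np.array([(uv[0]-c['cx'])/f,-(uv[1]-c['cy'])/f,-1]);o=P[:3,3]
    return o+d*(z-o[2])/d[2]
def proj(c,p):
    f=210/np.tan(np.radians(c['fov_y']/2));P=np.array(c['pose'])
    q=P[:3,:3].T@(np.array(p)-P[:3,3]);return np.array([c['cx']-f*q[0]/q[2],c['cy']+f*q[1]/q[2]])
E
python3 - <<'E'
from h import *
c=env.get_calibration("top");k=lambda u:(np.array(u)+.5)/5+[200,145]-.5
g=[(325,472),(512,218),(238,54),(78,310)];b=[(420,455),(458,175),(170,135),(122,408)]
G=np.array([back(c,k(u),.16) for u in g]);B=np.array([back(c,k(u),.137) for u in b])
print(B.round(4),G.round(4));ce=B[:,:2].mean(0);print(ce,np.linalg.norm(B[:,:2]-ce,axis=1),np.degrees(np.arctan2(*(B[:,:2]-ce).T[::-1])))
d=(G-B)[:,:2];print(np.linalg.norm(d,axis=1),np.degrees(np.arctan2(d[:,1],d[:,0])))
print("knob",back(c,k((290,286)),.1345))
for n,u,z in(("onion",(155,211),.04),("cup",(372,272),.03),("lime",(296,145),.025)):print(n,back(c,u,z))
E
```

```text
[[ 0.5081 -0.0605  0.137 ]
 [ 0.633  -0.0423  0.137 ]
 [ 0.6155  0.0853  0.137 ]
 [ 0.4923  0.0681  0.137 ]] [[ 0.4863 -0.0253  0.16  ]
 [ 0.6138 -0.0709  0.16  ]
 [ 0.6524  0.0634  0.16  ]
 [ 0.5238  0.0949  0.16  ]]
[0.5622199  0.01264365] [0.09098799 0.08960169 0.09005173 0.08927039] [-126.4915359   -37.80096374   53.73611947  141.59256503]
[0.04139118 0.03450754 0.04287931 0.04134879] [ 121.84272223 -123.80265054  -30.57637356   40.33947018]
knob [0.56469444 0.01462291 0.1345    ]
onion [0.49688089 0.25517952 0.04      ]
cup [ 0.50105319 -0.27878514  0.03      ]
lime [ 0.75865181 -0.02297503  0.025     ]
```

Matches the given sizes: the bolts lie on a radius of about 0.090 m (92 mm given) at 90° spacing, centred at (0.563, 0.013), with red at a bearing of −127°. The levers measure about 40 mm. The larger lid is the one on the pot. I'll hold each freely revolving grip between the fingers and carry it round at a fixed yaw. Red goes first, with yaw 145°.

```bash
python3 -m jog '[[0,0,0,0,0,0.07,0.06],[0,0,0,0,0,0.073,0.06],[-0.0253,-0.0193,0,0,0,0,0.06],[-0.0253,-0.0193,0,0,0,0,0.06],[-0.0253,-0.0193,0,0,0,0,0.06],[-0.0253,-0.0193,0,0,0,0,0.06],[-0.0253,-0.0193,0,0,0,0,0.06],[-0.0253,-0.0193,0,0,0,0,0.06],[-0.0253,-0.0193,0,0,0,0,0.06],[-0.0253,-0.0193,0,0,0,0,0.06],[-0.0253,-0.0193,0,0,0,0,0.06],[-0.0253,-0.0193,0,0,0,0,0.06]]' 20 && python3 -m jog '[[-0.0253,-0.0193,0,0,0,0,0.06],[-0.0253,-0.0193,0,0,0,0,0.06],[-0.0253,-0.0193,0,0,0,0,0.06],[-0.0253,-0.0193,0,0,0,0,0.06],[-0.0253,-0.0193,0,0,0,0,0.06],[-0.0253,-0.0193,0,0,0,0,0.06],[-0.0253,-0.0193,0,0,0,0,0.06],[-0.0253,-0.0193,0,0,0,0,0.06],[0,0,0,0,0,0,0.06],[0,0,0,0,0,0,0.06]]'; cat >>h.py <<'E'
def st():
    o=env.get_obs();print(round(float(o['time_s']),2),np.round(o['tool_pos'],4),np.round(o['tool_rot'],1),'F',np.round(o['force'],1),'w',round(float(o['grip_width']),4),'gf',round(float(o['grasp_force']),1));return o
def to(x,y,z):
    o=st();a=np.radians(o['tool_rot']);from scipy.spatial.transform import Rotation as R
    print('tool delta mm',(R.from_euler('xyz',a).inv().apply(np.array([x,y,z])-o['tool_pos'])*1000).round(1))
def pic(n,f,s=None):
    im=env.read_camera(n)
    cv2.imwrite('pics/'+f,im)
    return im
E
python3 - <<'E'
from h import *
to(.4863,-.0253,.14);c=env.get_calibration("wrist");print(c['fov_y'],np.round(c['pose'],3));im=pic("wrist","w1.png")
for p in((.4863,-.0253,.16),(.508,-.0603,.137)):print(proj(c,p))
E
```

```text
time_s: 1.1
tool_pos: [0.3889, 0.2764, 0.2222]
tool_rot: [-180.0, -0.0, 145.2]
force: [0.5, 0.5, -0.7]
grip_width: 0.06
grasp_force: 0.0
time_s: 1.93
tool_pos: [0.4669, 0.0339, 0.2224]
tool_rot: [-180.0, -0.0, 144.9]
force: [0.0, -0.3, 0.1]
grip_width: 0.0598
grasp_force: 0.0
1.93 [0.4669 0.0339 0.2224] [-180.    -0.   144.9] F [ 0.  -0.3  0.1] w 0.0598 gf 0.0
tool delta mm [-49.9 -37.3  82.4]
71.85752886564242 [[ 0.574 -0.788 -0.223  0.405]
 [ 0.819  0.552  0.157  0.077]
 [-0.    -0.273  0.962  0.384]
 [ 0.     0.     0.     1.   ]]
[237.52146829 279.38166762]
[225.86661438 302.46227533]
```

View pics/w1.png

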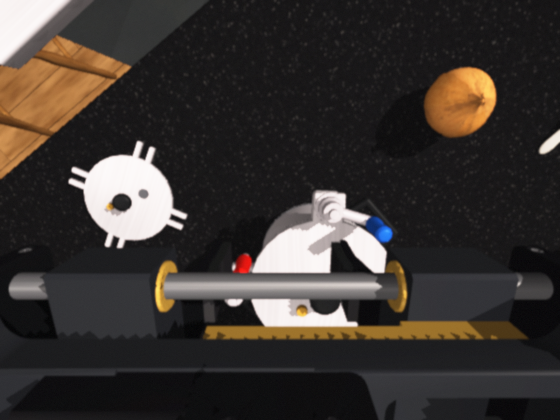

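The wrist view shows the red grip at about (243,263), half hidden by the gripper's rod. The right nut's bolt is at (333,210) and its blue grip runs from (370,222) to (388,237). I'll check the projection of these points.

```bash
python3 - <<'E'
from h import *
c=env.get_calibration("wrist")
print({k:v for k,v in c.items() if k!='pose'})
for p in((.5238,.0949,.16),(.5238,.0949,.126),(.4895,.0688,.137),(.4923,.0681,.137),(.4863,-.0253,.16),(.4863,-.0253,.126),(.5628,.0132,.1345)):print(p,proj(c,p).round())
for u in ((333,211),):print(back(c,u,.137))
print(back(c,(243,262),.16),back(c,(385,232),.16),back(c,(375,226),.16))
ct=env.get_calibration("side")
for p in((.4863,-.0253,.16),(.6138,-.0709,.16),(.6524,.0634,.16),(.5238,.0949,.16)):print('side',proj(ct,p).round())
im=cv2.imread('pics/side0.png');h=cv2.cvtColor(im,cv2.COLOR_BGR2HSV)
for lo,hi in(((0,180,120),(5,255,255)),((105,150,100),(125,255,255))):
    m=cv2.inRange(h,lo,hi);n,l,s,ce=cv2.connectedComponentsWithStats(m)
    for i in range(1,n):
        if s[i,4]>20:print(s[i],ce[i].round(1))
E
```

```text
{'fov_y': 71.85752886564242, 'cx': 280.64493811950507, 'cy': 210.95853832474526}
(0.5238, 0.0949, 0.16) [379. 240.]
(0.5238, 0.0949, 0.126) [367. 226.]
(0.4895, 0.0688, 0.137) [326. 216.]
(0.4923, 0.0681, 0.137) [327. 219.]
(0.4863, -0.0253, 0.16) [236. 281.]
(0.4863, -0.0253, 0.126) [241. 263.]
(0.5628, 0.0132, 0.1345) [318. 305.]
[0.48898589 0.07648215 0.137     ]
[ 0.47569292 -0.00968093  0.16      ] [0.5207921  0.10217376 0.16      ] [0.51157073 0.09803009 0.16      ]
side [244. 193.]
side [291. 198.]
side [299. 178.]
side [256. 176.]
[413  58  22  39 530] [423.7  77.2]
[243 194   4  11  34] [244.8 199.3]
[255 175   5  11  44] [257.4 180.1]
[298 179   4  10  40] [299.5 183.5]
[291 200   3  11  33] [292. 205.]
```

The side view agrees with the top view to about 1 px, so I trust the top measurements; the wrist picture was taken while the arm was still settling. Next I move over the red grip and descend.

```bash
python3 -m jog '[[-0.016,-0.012,0,0,0,0,0.045],[-0.017,-0.0125,0,0,0,0,0.045],[-0.017,-0.0125,0,0,0,0,0.045],[0,0,0.01,0,0,0,0.045],[0,0,0,0,0,0,0.045],[0,0,0,0,0,0,0.045]]'; python3 - <<'E'
from h import *
to(.4870,-.0253,.14);c=env.get_calibration("wrist")
im=pic("wrist","w2.png")
h=cv2.cvtColor(im,cv2.COLOR_BGR2HSV)
for lo,hi in(((0,180,120),(5,255,255)),((105,150,100),(125,255,255))):
    m=cv2.inRange(h,lo,hi);n,l,s,ce=cv2.connectedComponentsWithStats(m)
    for i in range(1,n):
        if s[i,4]>20:print(s[i],ce[i].round(1))
for p in((.5238,.0949,.16),(.5238,.0949,.126),(.4863,-.0253,.16),(.4863,-.0253,.126)):print(p,proj(c,p).round())
E
```

```text
time_s: 2.48
tool_pos: [0.4859, -0.0212, 0.2117]
tool_rot: [-180.0, -0.1, 145.3]
force: [0.2, -0.1, -0.3]
grip_width: 0.0452
grasp_force: 0.0
2.48 [ 0.4859 -0.0212  0.2117] [-1.800e+02 -1.000e-01  1.453e+02] F [ 0.2 -0.1 -0.3] w 0.0452 gf 0.0
tool delta mm [-3.4 -2.7 71.7]
[270 211  17  25 344] [278.8 223.4]
[414 169  36  23 553] [432.4 179.3]
(0.5238, 0.0949, 0.16) [438. 185.]
(0.5238, 0.0949, 0.126) [417. 178.]
(0.4863, -0.0253, 0.16) [277. 232.]
(0.4863, -0.0253, 0.126) [277. 219.]
```

```bash
python3 -m jog '[[-0.0017,-0.0013,0.018,0,0,0,0.045],[-0.0017,-0.0014,0.018,0,0,0,0.045],[0,0,0.018,0,0,0,0.045],[0,0,0.018,0,0,0,0.045],[0,0,0,0,0,0,0.045],[0,0,0,0,0,0,0.0],[0,0,0,0,0,0,0.0],[0,0,0,0,0,0,0.0],[0,0,0,0,0,0,0.0],[0,0,0,0,0,0,0.0]]' 15; cat >>h.py <<'E'
def arc(bolt,psi,n,step,r=.040,a0=None,to_=None):
    "rows in tool mm for a clockwise swing; psi tool yaw deg"
    o=env.get_obs();v=o['tool_pos'][:2]-np.array(bolt);a=np.degrees(np.arctan2(v[1],v[0]))
    print('lever deg',a.round(1),'r',np.linalg.norm(v).round(4))
    t=np.radians(a-psi-np.arange(n+1)*step);P=np.c_[r*np.cos(t),-r*np.sin(t)]*1000
    print((np.diff(P,axis=0)).round(1).tolist())
E
python3 - <<'E'
from h import *
st();arc((.5078,-.0603),145.2,18,8.5)
E
```

```text
time_s: 3.37
tool_pos: [0.4886, -0.0271, 0.1415]
tool_rot: [179.9, 0.1, 145.2]
force: [-0.3, -1.0, -0.1]
grip_width: 0.0192
grasp_force: 0.0
3.37 [ 0.4886 -0.0271  0.1415] [1.799e+02 1.000e-01 1.452e+02] F [-0.3 -1.  -0.1] w 0.0192 gf 0.0
lever deg 120.0 r 0.0383
[[-2.9, 5.2], [-3.6, 4.7], [-4.3, 4.1], [-4.9, 3.4], [-5.3, 2.7], [-5.6, 1.8], [-5.8, 1.0], [-5.9, 0.1], [-5.9, -0.8], [-5.7, -1.6], [-5.4, -2.5], [-5.0, -3.2], [-4.4, -3.9], [-3.8, -4.5], [-3.1, -5.1], [-2.3, -5.5], [-1.5, -5.7], [-0.6, -5.9]]
```

```bash
python3 -m jog '[[0,0,0,0,0,0,0],[0,0,0,0,0,0,0],[0,0,0,0,0,0,0],[-0.0029,0.0052,0,0,0,0,0],[-0.0036,0.0047,0,0,0,0,0],[-0.0043,0.0041,0,0,0,0,0],[-0.0049,0.0034,0,0,0,0,0],[0,0,0,0,0,0,0]]' && python3 - <<'E'
from h import *
st();arc((.5078,-.0603),145.2,1,8.5)
E
```

```text
time_s: 4.03
tool_pos: [0.5109, -0.0184, 0.1404]
tool_rot: [179.9, -0.2, 145.3]
force: [-1.1, 7.7, 3.2]
grip_width: 0.0131
grasp_force: 15.0
4.03 [ 0.5109 -0.0184  0.1404] [179.9  -0.2 145.3] F [-1.1  7.7  3.2] w 0.0131 gf 15.0
lever deg 85.7 r 0.042
[[-5.3, 2.6]]
```

```bash
python3 -m jog '[[-0.0053,0.0027,0,0,0,0,0],[-0.0056,0.0018,0,0,0,0,0],[-0.0058,0.001,0,0,0,0,0],[-0.0059,0.0001,0,0,0,0,0],[0,0,0,0,0,0,0]]' && python3 - <<'E'
from h import *
st();arc((.5078,-.0603),145.2,10,8.5)
E
```

```text
time_s: 4.45
tool_pos: [0.5346, -0.0249, 0.1401]
tool_rot: [179.6, -0.1, 145.4]
force: [5.0, 10.6, -4.1]
grip_width: 0.0133
grasp_force: 15.0
4.45 [ 0.5346 -0.0249  0.1401] [ 1.796e+02 -1.000e-01  1.454e+02] F [ 5.  10.6 -4.1] w 0.0133 gf 15.0
lever deg 52.9 r 0.0444
[[-5.9, -0.7], [-5.7, -1.5], [-5.4, -2.4], [-5.0, -3.1], [-4.5, -3.9], [-3.9, -4.5], [-3.2, -5.0], [-2.4, -5.4], [-1.6, -5.7], [-0.7, -5.9]]
```

The outward side force suggests the true bolt is a few mm further in +x and +y. The knob and the side view say the same, so I'm correcting the arc centre.

```bash
python3 - <<'E'
from h import *
arc((.5118,-.0585),145.2,11,8)
E
```

```text
lever deg 55.9 r 0.0406
[[-5.6, -0.3], [-5.5, -1.1], [-5.3, -1.8], [-5.0, -2.6], [-4.6, -3.2], [-4.1, -3.8], [-3.5, -4.4], [-2.8, -4.8], [-2.2, -5.1], [-1.4, -5.4], [-0.7, -5.5]]
```

```bash
python3 -m jog '[[-0.0056,0.0012,0,0,0,0,0],[-0.0055,-0.0005,0,0,0,0,0],[-0.0053,-0.0018,0,0,0,0,0],[-0.005,-0.0026,0,0,0,0,0],[-0.0046,-0.0032,0.001,0,0,0,0],[-0.0041,-0.0038,0.001,0,0,0,0],[0,0,0,0,0,0,0]]' && python3 - <<'E'
from h import *
st();arc((.5118,-.0585),145.2,6,8)
E
```

```text
time_s: 5.03
tool_pos: [0.5532, -0.0557, 0.138]
tool_rot: [179.9, 0.2, 145.2]
force: [5.7, 2.6, -4.6]
grip_width: 0.0132
grasp_force: 15.0
5.03 [ 0.5532 -0.0557  0.138 ] [179.9   0.2 145.2] F [ 5.7  2.6 -4.6] w 0.0132 gf 15.0
lever deg 3.9 r 0.0415
[[-3.2, -4.6], [-2.5, -5.0], [-1.8, -5.3], [-1.0, -5.5], [-0.3, -5.6], [0.5, -5.6]]
```

```bash
python3 -m jog '[[-0.0036,-0.0046,0,0,0,0,0],[-0.0027,-0.005,0.001,0,0,0,0],[-0.002,-0.0053,0.001,0,0,0,0],[-0.0005,-0.0025,0,0,0,0,0],[0,0,0,0,0,0,0]]' && python3 - <<'E'
from h import *
o=st();arc((.5118,-.0585),145.2,6,4);print('tool y force',o['force'][0]*.571+o['force'][1]*.821)
E
python3 -m jog '[[-0.0003,-0.003,0,0,0,0,0],[0,0,0,0,0,0,0]]' && python3 - <<'E'
from h import *
o=st();arc((.5118,-.0585),145.2,6,4);print('tool y force',o['force'][0]*.571+o['force'][1]*.821)
E
```

```text
time_s: 5.45
tool_pos: [0.549, -0.0764, 0.1365]
tool_rot: [-180.0, 0.1, 145.1]
force: [4.2, 0.3, -2.0]
grip_width: 0.0132
grasp_force: 15.0
5.45 [ 0.549  -0.0764  0.1365] [-1.800e+02  1.000e-01  1.451e+02] F [ 4.2  0.3 -2. ] w 0.0132 gf 15.0
lever deg -25.7 r 0.0413
[[-0.3, -2.8], [-0.1, -2.8], [0.0, -2.8], [0.2, -2.8], [0.4, -2.8], [0.6, -2.7]]
tool y force 2.6020513568045502
time_s: 5.62
tool_pos: [0.5473, -0.0789, 0.1365]
tool_rot: [-180.0, 0.1, 145.2]
force: [5.3, -0.1, -3.4]
grip_width: 0.0132
grasp_force: 15.0
5.62 [ 0.5473 -0.0789  0.1365] [-1.800e+02  1.000e-01  1.452e+02] F [ 5.3 -0.1 -3.4] w 0.0132 gf 15.0
lever deg -29.9 r 0.041
[[-0.1, -2.8], [0.1, -2.8], [0.3, -2.8], [0.4, -2.8], [0.6, -2.7], [0.8, -2.7]]
tool y force 2.9096312442667727
```

```bash
cat >f.py <<'E'
import sys;from h import *
b=tuple(map(float,sys.argv[1:3]));o=st();a=np.radians(o['tool_rot'][2]);v=o['tool_pos'][:2]-b
print('lever',np.degrees(np.arctan2(v[1],v[0])).round(1),'r',np.linalg.norm(v).round(4),'tool x,y force',(o['force'][0]*np.cos(a)+o['force'][1]*np.sin(a)).round(1),(o['force'][0]*np.sin(a)-o['force'][1]*np.cos(a)).round(1))
E
for i in 1; do python3 -m jog '[[0.0001,-0.002,0,0,0,0,0],[0,0,0,0,0,0,0]]' >/dev/null; done; python3 f.py .5118 -.0585
python3 -m jog '[[0.0002,-0.0015,0,0,0,0,0],[0,0,0,0,0,0,0]]' >/dev/null; python3 f.py .5118 -.0585
```

```text
5.78 [ 0.5467 -0.0794  0.1366] [1.799e+02 1.000e-01 1.452e+02] F [ 6.   0.7 -3.7] w 0.0132 gf 15.0
lever -30.9 r 0.0407 tool x,y force -4.5 4.0
5.95 [ 0.5465 -0.0797  0.1368] [1.798e+02 1.000e-01 1.452e+02] F [ 7.8  1.9 -4.6] w 0.0132 gf 15.0
lever -31.4 r 0.0406 tool x,y force -5.3 6.0
```

```bash
python3 -m jog '[[0.0004,-0.0015,0,0,0,0,0],[0.0004,-0.0015,0,0,0,0,0],[0,0,0,0,0,0,0],[0,0,0,0,0,0,0]]' >/dev/null; python3 f.py .5118 -.0585
python3 -m jog '[[0.0002,-0.001,0,0,0,0,0],[0,-0.001,0,0,0,0,0],[0,0,0,0,0,0,0],[0,0,0,0,0,0,0]]' >/dev/null; python3 f.py .5118 -.0585
```

```text
6.28 [ 0.5458 -0.0801  0.1371] [179.6   0.3 145.3] F [11.6  4.9 -6.7] w 0.0133 gf 15.0
lever -32.5 r 0.0402 tool x,y force -6.7 10.6
6.62 [ 0.5454 -0.0804  0.1373] [179.5   0.3 145.3] F [12.9  7.4 -7.7] w 0.0131 gf 15.0
lever -33.2 r 0.0401 tool x,y force -6.4 13.4
```

```bash
python3 -m jog '[[0,0,0,0,0,0,0],[0,0,0,0,0,0,0],[0,0.002,0,0,0,0,0],[0,0.003,0,0,0,0,0.04],[0,0,0,0,0,0,0.04],[0,0,0,0,0,0,0.04],[0,0,0,0,0,0,0.04],[0,0,0,0,0,0,0.04]]'; python3 f.py .5118 -.0585
python3 -m jog '[[0,0,-0.02,0,0,0,0.045],[0,0,-0.025,0,0,0,0.045],[0,0,-0.025,0,0,0,0.045],[0,0,0,0,0,0,0.045]]' >/dev/null; python3 - <<'E'
from h import *
st();im=pic("top","top1.png");cv2.imwrite("pics/crop2.png",cv2.resize(im[145:255,200:320],None,fx=5,fy=5,interpolation=cv2.INTER_CUBIC))
E
```

```text
time_s: 7.28
tool_pos: [0.5431, -0.081, 0.1364]
tool_rot: [-179.9, -0.1, 145.1]
force: [0.7, -0.3, -0.2]
grip_width: 0.0365
grasp_force: 0.0
7.28 [ 0.5431 -0.081   0.1364] [-1.799e+02 -1.000e-01  1.451e+02] F [ 0.7 -0.3 -0.2] w 0.0365 gf 0.0
lever -35.7 r 0.0385 tool x,y force -0.7 0.1
7.62 [ 0.5463 -0.0814  0.2115] [179.7   0.3 145.1] F [ 0.7 -0.1 -0.1] w 0.0446 gf 0.0
```

View pics/crop2.png

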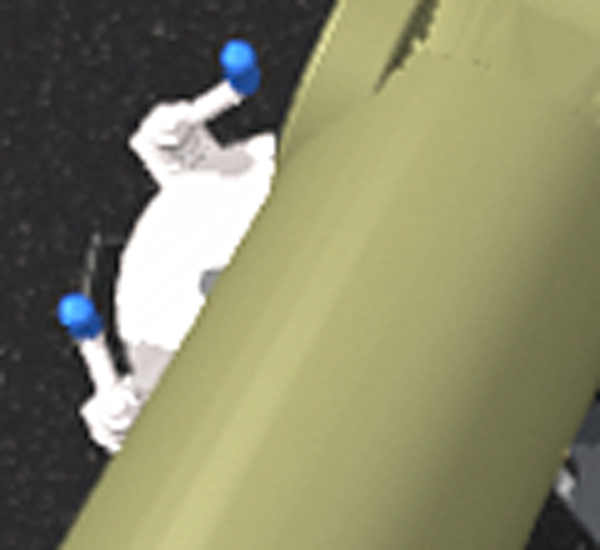

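The arm hides the red nut in this view; only two blue nuts show, at crop (238,54) and (78,310). Red is firm at 11–13 N, and its travel fits a stop near 3.1 rad. Opp is next, with the yaw reduced by 8.5°.

```bash
python3 -m jog '[[0,0,0,0,0,0.074,0.045],[0,0,0,0,0,0.074,0.045],[0.003,0.0257,0,0,0,0,0.045],[0.003,0.0257,0,0,0,0,0.045],[0.003,0.0257,0,0,0,0,0.045],[0.003,0.0257,0,0,0,0,0.045],[0.003,0.0257,0,0,0,0,0.045],[0.003,0.0257,0,0,0,0,0.045],[0.003,0.0257,0,0,0,0,0.045],[0,0,0,0,0,0,0.045],[0,0,0,0,0,0,0.045]]'>/dev/null; python3 - <<'E'
from h import *
to(.6535,.0638,.139);c=env.get_calibration("wrist")
im=pic("wrist","w3.png")
h=cv2.cvtColor(im,cv2.COLOR_BGR2HSV)
m=cv2.inRange(h,(105,150,100),(125,255,255));n,l,s,ce=cv2.connectedComponentsWithStats(m)
for i in range(1,n):
    if s[i,4]>20:print(s[i],ce[i].round(1),back(c,ce[i],.143).round(4))
E
```

```text
8.58 [0.6515 0.0665 0.2045] [-1.798e+02 -1.000e-01  1.368e+02] F [ 0.6 -1.4 -0.1] w 0.0448 gf 0.0
tool delta mm [-3.4 -0.4 65.5]
[176  55  32  27 556] [190.3  68.4] [0.523  0.0991 0.143 ]
[273 215  19  26 402] [282.2 227.8] [0.6539 0.0654 0.143 ]
```

```bash
python3 -m jog '[[-0.0027,0.0005,0.016,0,0,0,0.045],[0,0,0.016,0,0,0,0.045],[0,0,0.016,0,0,0,0.045],[0,0,0.017,0,0,0,0.045],[0,0,0,0,0,0,0],[0,0,0,0,0,0,0],[0,0,0,0,0,0,0],[0,0,0,0,0,0,0],[0,0,0,0,0,0,0],[0,0,0,0,0,0,0],[0,0,0,0,0,0,0],[0,0,0,0,0,0,0]]' 15 >/dev/null; python3 f.py .622 .088; python3 - <<'E'
from h import *
arc((.622,.088),136.6,22,8)
E
```

```text
9.63 [0.6552 0.0636 0.1426] [1.799e+02 1.000e-01 1.367e+02] F [0.8 0.2 2.8] w 0.013 gf 15.0
lever -36.3 r 0.0412 tool x,y force -0.5 0.7
lever deg -36.3 r 0.0412
[[-0.3, -5.6], [0.5, -5.6], [1.2, -5.4], [2.0, -5.2], [2.7, -4.9], [3.3, -4.5], [3.9, -4.0], [4.4, -3.4], [4.9, -2.7], [5.2, -2.0], [5.4, -1.3], [5.6, -0.5], [5.6, 0.3], [5.5, 1.1], [5.3, 1.8], [5.0, 2.5], [4.6, 3.2], [4.1, 3.8], [3.5, 4.3], [2.9, 4.8], [2.2, 5.1], [1.5, 5.4]]
```

```bash
python3 -m jog '[[-0.0003,-0.0056,0,0,0,0,0],[0.0005,-0.0056,0,0,0,0,0],[0.0012,-0.0054,0.0005,0,0,0,0],[0.002,-0.0052,0.0005,0,0,0,0],[0.0027,-0.0049,0.0005,0,0,0,0],[0.0033,-0.0045,0.0005,0,0,0,0],[0.0039,-0.004,0,0,0,0,0],[0,0,0,0,0,0,0]]' >/dev/null; python3 f.py .622 .088
python3 -m jog '[[0.0044,-0.0034,0,0,0,0,0],[0.0049,-0.0027,0,0,0,0,0],[0.0052,-0.002,0,0,0,0,0],[0,0,0,0,0,0,0]]' >/dev/null; python3 f.py .622 .088
```

```text
10.3 [0.6198 0.0487 0.1401] [ 1.799e+02 -1.000e-01  1.368e+02] F [0.9 4.5 4.3] w 0.0131 gf 15.0
lever -93.3 r 0.0393 tool x,y force 2.4 3.9
10.63 [0.6044 0.0537 0.1396] [179.8  -0.  136.8] F [4.5 5.7 0.1] w 0.0126 gf 15.0
lever -117.1 r 0.0386 tool x,y force 0.6 7.3
```

```bash
python3 - <<'E'
from h import *
arc((.6230,.0890),136.6,13,8)
E
```

```text
lever deg -117.7 r 0.0399
[[5.5, -1.1], [5.6, -0.4], [5.6, 0.4], [5.5, 1.2], [5.2, 1.9], [4.9, 2.6], [4.5, 3.3], [4.0, 3.9], [3.4, 4.4], [2.8, 4.8], [2.1, 5.2], [1.3, 5.4], [0.6, 5.6]]
```

```bash
python3 -m jog '[[0.0055,0.0004,0,0,0,0,0],[0.0056,0.0006,0,0,0,0,0],[0.0056,0.0009,0,0,0,0,0],[0.0055,0.0014,0,0,0,0,0],[0.0052,0.0019,0,0,0,0,0],[0.0049,0.0026,0.001,0,0,0,0],[0.0045,0.0033,0.001,0,0,0,0],[0,0,0,0,0,0,0]]' >/dev/null; python3 f.py .623 .089
python3 -m jog '[[0.004,0.0039,0.0005,0,0,0,0],[0.0034,0.0044,0.0005,0,0,0,0],[0.0028,0.0048,0.0005,0,0,0,0],[0,0,0,0,0,0,0]]' >/dev/null; python3 f.py .623 .089
```

```text
11.3 [0.5844 0.0844 0.1378] [-179.9   -0.   136.7] F [-0.5 -1.4  4.5] w 0.0131 gf 15.0
lever -173.2 r 0.0389 tool x,y force -0.6 -1.3
11.63 [0.5859 0.1013 0.1368] [-1.799e+02 -1.000e-01  1.367e+02] F [-2.6 -1.3  7.5] w 0.0129 gf 15.0
lever 161.6 r 0.0391 tool x,y force 1.0 -2.7
```

```bash
python3 -m jog '[[0.0021,0.005,0,0,0,0,0],[0.0013,0.004,0,0,0,0,0],[0,0,0,0,0,0,0]]' >/dev/null; python3 f.py .623 .089
python3 -m jog '[[0.0005,0.002,0,0,0,0,0],[0.0002,0.0015,0,0,0,0,0],[0,0,0,0,0,0,0]]' >/dev/null; python3 f.py .623 .089
python3 -m jog '[[0,0.0025,0,0,0,0,0],[0,0,0,0,0,0,0]]' >/dev/null; python3 f.py .623 .089
```

```text
11.88 [0.5896 0.1097 0.1364] [-1.799e+02 -1.000e-01  1.367e+02] F [-0.9 -0.9  6.3] w 0.0132 gf 15.0
lever 148.3 r 0.0393 tool x,y force 0.0 -1.3
12.13 [0.5912 0.1121 0.1365] [-1.798e+02 -1.000e-01  1.367e+02] F [-1.6 -1.1  6.4] w 0.013 gf 15.0
lever 144.0 r 0.0394 tool x,y force 0.4 -1.9
12.3 [0.5926 0.1141 0.1364] [-1.798e+02 -1.000e-01  1.367e+02] F [-1.8 -1.4  6.9] w 0.0129 gf 15.0
lever 140.4 r 0.0394 tool x,y force 0.4 -2.3
```

```bash
python3 -m jog '[[0,0.0025,0,0,0,0,0],[0,0,0,0,0,0,0]]' >/dev/null; python3 f.py .623 .089
python3 -m jog '[[-0.0002,0.0025,0,0,0,0,0],[0,0,0,0,0,0,0]]' >/dev/null; python3 f.py .623 .089
python3 -m jog '[[-0.0002,0.0025,0,0,0,0,0],[0,0,0,0,0,0,0]]' >/dev/null; python3 f.py .623 .089
```

```text
12.47 [0.5942 0.116  0.1364] [-1.798e+02 -1.000e-01  1.367e+02] F [-2.6 -0.5  7.5] w 0.0135 gf 15.0
lever 136.9 r 0.0395 tool x,y force 1.5 -2.1
12.63 [0.5948 0.1167 0.1363] [-179.6   -0.2  136.7] F [-5.  -2.6  9.8] w 0.0134 gf 15.0
lever 135.4 r 0.0395 tool x,y force 1.8 -5.3
12.8 [0.5953 0.1172 0.1361] [-179.4   -0.3  136.6] F [-10.3  -3.8  12. ] w 0.0127 gf 15.0
lever 134.6 r 0.0395 tool x,y force 4.9 -9.9
```

```bash
python3 -m jog '[[0,0.0015,0,0,0,0,0],[0,0.001,0,0,0,0,0],[0,0,0,0,0,0,0],[0,0,0,0,0,0,0],[0,0,0,0,0,0,0],[0,0,0,0,0,0,0]]' >/dev/null; python3 f.py .623 .089
python3 -m jog '[[0,-0.002,0,0,0,0,0],[0,-0.003,0,0,0,0,0.04],[0,0,0,0,0,0,0.04],[0,0,0,0,0,0,0.04],[0,0,0,0,0,0,0.04],[0,0,0,0,0,0,0.04],[0,0,-0.02,0,0,0,0.045],[0,0,-0.025,0,0,0,0.045],[0,0,-0.025,0,0,0,0.045],[0,0,0,0,0,0,0.045]]' >/dev/null;  python3 - <<'E'
from h import *
st();c=env.get_calibration("wrist")
im=pic("wrist","w4.png");h=cv2.cvtColor(im,cv2.COLOR_BGR2HSV)
m=cv2.inRange(h,(105,150,100),(125,255,255))|cv2.inRange(h,(0,180,120),(5,255,255));n,l,s,ce=cv2.connectedComponentsWithStats(m)
for i in range(1,n):
    if s[i,4]>20:print(s[i],ce[i].round(1),back(c,ce[i],.143).round(4))
E
```

```text
13.3 [0.5957 0.1176 0.136 ] [-179.3   -0.3  136.6] F [-12.8  -6.5  14.3] w 0.0132 gf 15.0
lever 133.7 r 0.0395 tool x,y force 4.8 -13.6
14.13 [0.6006 0.1187 0.2113] [179.6   0.2 136.7] F [ 0.7 -0.   1.1] w 0.045 gf 0.0
[183 161  28  23 413] [196.2 172.1] [0.5246 0.0986 0.143 ]
[264 201  18  25 349] [272.9 213.4] [0.5911 0.1193 0.143 ]
[ 71 317  12  14 124] [ 76.3 323.9] [ 0.5433 -0.0865  0.143 ]
```

Red's grip is still at its end position (0.543, −0.087). Next is the right nut, with its grip at (0.5245, 0.0986), its bolt at about (0.494, 0.0706) and yaw 38.

```bash
python3 -m jog '[[0,0,0,0,0,0.1228,0.045],[0,0,0,0,0,0.1228,0.045],[0,0,0,0,0,0.1228,0.045],[0,0,0,0,0,0.1228,0.045],[0,0,0,0,0,0.1228,0.045],[0,0,0,0,0,0.1228,0.045],[0,0,0,0,0,0.1228,0.045],[0,0,0,0,0,0.1228,0.045],[0,0,0,0,0,0.1228,0.045],[0,0,0,0,0,0.1228,0.045],[0,0,0,0,0,0.1228,0.045],[0,0,0,0,0,0.1228,0.045]]' >/dev/null; python3 -m jog '[[0,0,0,0,0,0.1228,0.045],[0,0,0,0,0,0.1228,0.045],[-0.018,-0.0077,0,0,0,0,0.045],[-0.018,-0.0077,0,0,0,0,0.045],[-0.018,-0.0077,0,0,0,0,0.045],[-0.018,-0.0077,0,0,0,0,0.045],[0,0,0,0,0,0,0.045],[0,0,0,0,0,0,0.045]]' >/dev/null;  python3 - <<'E'
from h import *
to(.5245,.098,.140);print(env.get_obs()['qpos'].round());c=env.get_calibration("wrist")
im=pic("wrist","w5.png");h=cv2.cvtColor(im,cv2.COLOR_BGR2HSV)
m=cv2.inRange(h,(105,150,100),(125,255,255))|cv2.inRange(h,(0,180,120),(5,255,255));n,l,s,ce=cv2.connectedComponentsWithStats(m)
for i in range(1,n):
    if s[i,4]>20:print(s[i],ce[i].round(1),back(c,ce[i],.143).round(4))
E
```

```text
15.85 [0.5214 0.098  0.2055] [-179.9   -0.    38.2] F [ 0.8  0.5 -0.1] w 0.0452 gf 0.0
tool delta mm [ 2.4  2.  65.5]
[-52.   4.  41. 103.  -3.  74. -62.]
[307 128  23  21 368] [318.1 137.8] [0.592  0.1183 0.143 ]
[274 207  18  26 380] [282.5 220.1] [0.5246 0.099  0.143 ]
[483 243  28  24 411] [498.  253.4] [ 0.6137 -0.0612  0.143 ]
```

```bash
python3 -m jog '[[0.003,0.0014,0.016,0,0,0,0.045],[0,0,0.016,0,0,0,0.045],[0,0,0.016,0,0,0,0.045],[0,0,0.017,0,0,0,0.045],[0,0,0,0,0,0,0],[0,0,0,0,0,0,0],[0,0,0,0,0,0,0],[0,0,0,0,0,0,0],[0,0,0,0,0,0,0],[0,0,0,0,0,0,0],[0,0,0,0,0,0,0],[0,0,0,0,0,0,0]]' 15 >/dev/null; python3 f.py .4939 .0706; python3 - <<'E'
from h import *
arc((.4939,.0706),38.2,21,8)
E
```

```text
16.9 [0.526  0.099  0.1418] [ 1.80e+02 -1.00e-01  3.82e+01] F [1.2 0.3 2.4] w 0.0131 gf 15.0
lever 41.5 r 0.0428 tool x,y force 1.1 0.5
lever deg 41.5 r 0.0428
[[-0.1, 5.6], [-0.8, 5.5], [-1.6, 5.3], [-2.3, 5.1], [-3.0, 4.7], [-3.6, 4.2], [-4.2, 3.7], [-4.7, 3.1], [-5.0, 2.4], [-5.3, 1.7], [-5.5, 0.9], [-5.6, 0.1], [-5.5, -0.7], [-5.4, -1.4], [-5.1, -2.2], [-4.8, -2.9], [-4.4, -3.5], [-3.8, -4.1], [-3.2, -4.6], [-2.6, -5.0], [-1.8, -5.3]]
```

```bash
python3 -m jog '[[-0.0006,0.0056,0,0,0,0,0],[-0.0012,0.0055,0,0,0,0,0],[-0.0016,0.0053,0.0005,0,0,0,0],[-0.0023,0.0051,0.0005,0,0,0,0],[-0.003,0.0047,0.0005,0,0,0,0],[-0.0036,0.0042,0.0005,0,0,0,0],[0,0,0,0,0,0,0]]' >/dev/null; python3 f.py .4939 .0706
python3 -m jog '[[-0.0042,0.0037,0,0,0,0,0],[-0.0047,0.0031,0,0,0,0,0],[-0.005,0.0024,0,0,0,0,0],[-0.0053,0.0017,0,0,0,0,0],[0,0,0,0,0,0,0]]' >/dev/null; python3 f.py .4939 .0706
```

```text
17.48 [0.5341 0.0649 0.1394] [-1.80e+02  1.00e-01  3.81e+01] F [-3.3  1.3  6.9] w 0.0133 gf 15.0
lever -8.0 r 0.0406 tool x,y force -1.8 -3.1
17.9 [0.5242 0.0464 0.1385] [-1.798e+02  1.000e-01  3.810e+01] F [-4.4  4.   3.3] w 0.013 gf 15.0
lever -38.6 r 0.0388 tool x,y force -1.0 -5.8
```

```bash
python3 - <<'E'
from h import *
arc((.4933,.0714),38.2,13,8)
E
python3 -m jog '[[-0.0055,0,0,0,0,0,0],[-0.0056,-0.0006,0,0,0,0,0],[-0.0055,-0.0012,0,0,0,0,0],[-0.0054,-0.0016,0,0,0,0,0],[-0.0051,-0.0022,0.0005,0,0,0,0],[-0.0048,-0.0029,0.0005,0,0,0,0],[0,0,0,0,0,0,0]]' >/dev/null; python3 f.py .4933 .0714;python3 - <<'E'
from h import *
arc((.4933,.0714),38.2,9,8)
E
```

```text
lever deg -38.9 r 0.0398
[[-5.5, 0.9], [-5.6, 0.1], [-5.5, -0.7], [-5.4, -1.5], [-5.1, -2.2], [-4.8, -2.9], [-4.3, -3.5], [-3.8, -4.1], [-3.2, -4.6], [-2.5, -5.0], [-1.8, -5.3], [-1.1, -5.5], [-0.3, -5.6]]
18.48 [0.495  0.0337 0.1375] [-179.9   -0.    38.2] F [ 0.4  5.9 -2. ] w 0.013 gf 15.0
lever -87.5 r 0.0377 tool x,y force 4.0 -4.4
lever deg -87.5 r 0.0377
[[-4.3, -3.6], [-3.8, -4.1], [-3.1, -4.6], [-2.5, -5.0], [-1.8, -5.3], [-1.0, -5.5], [-0.2, -5.6], [0.6, -5.6], [1.3, -5.4]]
```

```bash
python3 -m jog '[[-0.0036,-0.0046,0,0,0,0,0],[-0.0032,-0.0048,0.0005,0,0,0,0],[-0.0028,-0.0048,0.0005,0,0,0,0],[-0.0025,-0.005,0.0005,0,0,0,0],[0,0,0,0,0,0,0]]' >/dev/null; python3 f.py .4935 .0724
python3 -m jog '[[-0.0014,-0.005,0,0,0,0,0],[-0.0006,-0.0025,0,0,0,0,0],[0,0,0,0,0,0,0]]' >/dev/null; python3 f.py .4935 .0724
```

```text
18.9 [0.4734 0.0403 0.1365] [-1.80e+02  1.00e-01  3.82e+01] F [ 0.6 -2.4  0.3] w 0.0131 gf 15.0
lever -122.1 r 0.0378 tool x,y force -1.0 2.2
19.15 [0.4673 0.0451 0.1364] [-1.80e+02  1.00e-01  3.82e+01] F [-1.6 -3.6  0.4] w 0.0135 gf 15.0
lever -133.8 r 0.0378 tool x,y force -3.5 1.8
```

```bash
python3 -m jog '[[0.0002,-0.0025,0,0,0,0,0],[0,0,0,0,0,0,0]]' >/dev/null; python3 f.py .4935 .0724
python3 -m jog '[[0.0003,-0.0025,0,0,0,0,0],[0,0,0,0,0,0,0]]' >/dev/null; python3 f.py .4935 .0724
python3 -m jog '[[0.0004,-0.0025,0,0,0,0,0],[0,0,0,0,0,0,0]]' >/dev/null; python3 f.py .4935 .0724
```

```text
19.32 [0.4659 0.0468 0.1364] [-180.     0.2   38.2] F [-2.4 -5.1  2.5] w 0.013 gf 15.0
lever -137.1 r 0.0377 tool x,y force -5.1 2.5
19.48 [0.4643 0.0486 0.1363] [-180.     0.2   38.2] F [-3.  -6.3  2.6] w 0.0134 gf 15.0
lever -140.7 r 0.0377 tool x,y force -6.2 3.1
19.65 [0.4636 0.0496 0.1364] [179.9   0.2  38.1] F [-2.3 -6.9  2.2] w 0.0131 gf 15.0
lever -142.7 r 0.0376 tool x,y force -6.0 4.0
```

```bash
python3 -m jog '[[-0.001,-0.0025,0,0,0,0,0],[0,0,0,0,0,0,0]]' >/dev/null; python3 f.py .4935 .0724
python3 -m jog '[[-0.001,-0.0025,0,0,0,0,0],[0,0,0,0,0,0,0]]' >/dev/null; python3 f.py .4935 .0724
python3 -m jog '[[0,-0.0015,0,0,0,0,0],[0,0,0,0,0,0,0]]' >/dev/null; python3 f.py .4935 .0724
```

```text
19.82 [0.463  0.0501 0.1366] [1.797e+02 1.000e-01 3.810e+01] F [ 3.8 -8.9 -2.3] w 0.0133 gf 15.0
lever -143.9 r 0.0377 tool x,y force -2.5 9.3
19.98 [0.4624 0.0507 0.1368] [ 1.795e+02 -1.000e-01  3.810e+01] F [  8.9 -11.2  -4.9] w 0.0131 gf 15.0
lever -145.0 r 0.0379 tool x,y force 0.1 14.3
20.15 [0.4622 0.051  0.1368] [ 1.794e+02 -1.000e-01  3.800e+01] F [ 10.3 -12.8  -6.5] w 0.0134 gf 15.0
lever -145.6 r 0.0379 tool x,y force 0.2 16.4
```

```bash
python3 -m jog '[[0,0,0,0,0,0,0],[0,0,0,0,0,0,0],[0,0,0,0,0,0,0],[0,0.002,0,0,0,0,0],[0,0.004,0,0,0,0,0.04],[0,0,0,0,0,0,0.04],[0,0,0,0,0,0,0.04],[0,0,0,0,0,0,0.04],[0,0,0,0,0,0,0.04],[0,0,-0.025,0,0,0,0.045],[0,0,-0.025,0,0,0,0.045],[0,0,-0.025,0,0,0,0.045]]' >/dev/null; python3 f.py .4935 .0724
python3 -m jog '[[0,0,0,0,0,-0.1135,0.045],[0,0,0,0,0,-0.1135,0.045],[0,0,0,0,0,-0.1135,0.045],[0,0,0,0,0,-0.1135,0.045],[-0.01,0.0237,0,0,0,0,0.045],[-0.01,0.0237,0,0,0,0,0.045],[-0.01,0.0237,0,0,0,0,0.045],[-0.01,0.0237,0,0,0,0,0.045]]' >/dev/null
python3 -m jog '[[-0.0005,0.0237,0,0,0,0,0.045],[-0.0005,0.0237,0,0,0,0,0.045],[-0.0005,0.0237,0,0,0,0,0.045],[-0.0005,0.0237,0,0,0,0,0.045],[0,0,0,0,0,0,0.045],[0,0,0,0,0,0,0.045]]' >/dev/null;  python3 - <<'E'
from h import *
to(.614,-.07,.140);c=env.get_calibration("wrist")
im=pic("wrist","w6.png");h=cv2.cvtColor(im,cv2.COLOR_BGR2HSV)
m=cv2.inRange(h,(105,150,100),(125,255,255))|cv2.inRange(h,(0,180,120),(5,255,255));n,l,s,ce=cv2.connectedComponentsWithStats(m)
for i in range(1,n):
    if s[i,4]>20:print(s[i],ce[i].round(1),back(c,ce[i],.143).round(4))
E
```

```text
21.15 [0.4618 0.0519 0.2123] [-180.     0.    38.2] F [0.3 0.8 0.1] w 0.044 gf 0.0
lever -147.1 r 0.0378 tool x,y force 0.8 -0.4
22.32 [ 0.6151 -0.0691  0.2107] [-1.799e+02  1.000e-01  6.420e+01] F [ 0.3 -0.9  0.1] w 0.0451 gf 0.0
tool delta mm [-1.1 -0.5 70.7]
[117   0  22  11 178] [128.3   4.1] [0.589  0.1173 0.143 ]
[138  12  14  11  59] [143.9  17.7] [0.5941 0.1058 0.143 ]
[ 28 163  44  23 492] [ 44.4 173. ] [0.4635 0.0493 0.143 ]
[272 210  19  26 388] [280.7 222.5] [ 0.6145 -0.0697  0.143 ]
[201 247  22  25 258] [211.1 258.3] [ 0.5462 -0.0728  0.143 ]
```

```bash
python3 -m jog '[[-0.0007,-0.0003,0.0175,0,0,0,0.045],[0,0,0.0175,0,0,0,0.045],[0,0,0.018,0,0,0,0.045],[0,0,0.018,0,0,0,0.045],[0,0,0,0,0,0,0],[0,0,0,0,0,0,0],[0,0,0,0,0,0,0],[0,0,0,0,0,0,0],[0,0,0,0,0,0,0],[0,0,0,0,0,0,0],[0,0,0,0,0,0,0],[0,0,0,0,0,0,0]]' 15 >/dev/null; python3 f.py .6413 -.0415; python3 - <<'E'
from h import *
arc((.6413,-.0415),64,20,8)
E
```

```text
23.37 [ 0.6151 -0.0697  0.1414] [179.9  -0.   64.2] F [ 0.3 -0.8  2.7] w 0.0132 gf 15.0
lever -132.9 r 0.0385 tool x,y force -0.6 0.6
lever deg -132.9 r 0.0385
[[2.0, -5.2], [2.7, -4.9], [3.4, -4.5], [3.9, -4.0], [4.5, -3.4], [4.9, -2.7], [5.2, -2.0], [5.4, -1.3], [5.6, -0.5], [5.6, 0.3], [5.5, 1.1], [5.3, 1.8], [5.0, 2.5], [4.6, 3.2], [4.1, 3.8], [3.5, 4.3], [2.9, 4.8], [2.2, 5.1], [1.5, 5.4], [0.7, 5.5]]
```

```bash
python3 -m jog '[[0.0018,-0.0052,0,0,0,0,0],[0.0025,-0.0049,0,0,0,0,0],[0.0034,-0.0045,0.0005,0,0,0,0],[0.0039,-0.004,0.0005,0,0,0,0],[0.0045,-0.0034,0.0005,0,0,0,0],[0.0049,-0.0027,0.0005,0,0,0,0],[0,0,0,0,0,0,0]]' >/dev/null; python3 f.py .6413 -.0415
python3 -m jog '[[0.0052,-0.002,0,0,0,0,0],[0.0054,-0.0013,0,0,0,0,0],[0.0056,-0.0005,0,0,0,0,0],[0,0,0,0,0,0,0]]' >/dev/null; python3 f.py .6413 -.0415;python3 - <<'E'
from h import *
arc((.6413,-.0415),64,14,8)
E
```

```text
23.95 [ 0.5998 -0.0384  0.1392] [-179.8    0.    64.3] F [-4.4 -0.7 10.2] w 0.0132 gf 15.0
lever 175.7 r 0.0416 tool x,y force -2.5 -3.7
24.28 [ 0.6035 -0.0213  0.1386] [-179.8   -0.    64.3] F [-4.  -0.8  6.9] w 0.013 gf 15.0
lever 151.9 r 0.0429 tool x,y force -2.5 -3.3
lever deg 151.9 r 0.0429
[[5.5, 0.6], [5.4, 1.4], [5.2, 2.1], [4.8, 2.8], [4.4, 3.4], [3.9, 4.0], [3.3, 4.5], [2.6, 4.9], [1.9, 5.2], [1.1, 5.5], [0.4, 5.6], [-0.4, 5.6], [-1.2, 5.5], [-1.9, 5.2]]
```

```bash
python3 -m jog '[[0.0055,0.0003,0,0,0,0,0],[0.0054,0.0012,0,0,0,0,0],[0.0052,0.002,0,0,0,0,0],[0.0048,0.0028,0,0,0,0,0],[0.0044,0.0034,0.0005,0,0,0,0],[0.0039,0.004,0.0005,0,0,0,0],[0,0,0,0,0,0,0]]' >/dev/null; python3 f.py .639 -.041
python3 -m jog '[[0.0033,0.0045,0.0005,0,0,0,0],[0.0026,0.0049,0.0005,0,0,0,0],[0,0,0,0,0,0,0]]' >/dev/null; python3 f.py .639 -.041
```

```text
24.87 [6.300e-01 4.000e-04 1.371e-01] [-1.798e+02 -1.000e-01  6.440e+01] F [-2.2  4.5  4.8] w 0.013 gf 15.0
lever 102.3 r 0.0424 tool x,y force 3.1 -3.9
25.12 [0.6417 0.0015 0.1366] [-179.9   -0.2   64.4] F [-1.4  6.8  4.5] w 0.0129 gf 15.0
lever 86.4 r 0.0426 tool x,y force 5.5 -4.2
```

```bash
python3 -m jog '[[0.0022,0.005,0,0,0,0,0],[0.0008,0.0025,0,0,0,0,0],[0,0,0,0,0,0,0]]' >/dev/null; python3 f.py .639 -.041
python3 -m jog '[[0.0007,0.0025,0,0,0,0,0],[0,0,0,0,0,0,0]]' >/dev/null; python3 f.py .639 -.041
python3 -m jog '[[0.0006,0.0025,0,0,0,0,0],[0,0,0,0,0,0,0]]' >/dev/null; python3 f.py .639 -.041
```

```text
25.37 [6.496e-01 3.000e-04 1.365e-01] [-179.9   -0.2   64.3] F [-1.   5.4  4. ] w 0.0128 gf 15.0
lever 75.7 r 0.0427 tool x,y force 4.4 -3.3
25.53 [ 6.519e-01 -3.000e-04  1.365e-01] [-179.9   -0.2   64.3] F [-1.1  5.1  3.6] w 0.0131 gf 15.0
lever 72.4 r 0.0427 tool x,y force 4.1 -3.2
25.7 [ 0.6543 -0.0011  0.1365] [-1.799e+02 -1.000e-01  6.430e+01] F [-0.8  5.5  3.1] w 0.013 gf 15.0
lever 69.0 r 0.0427 tool x,y force 4.6 -3.1
```

```bash
python3 -m jog '[[0.0006,0.0025,0,0,0,0,0],[0,0,0,0,0,0,0]]' >/dev/null; python3 f.py .639 -.041
python3 -m jog '[[0.0004,0.0025,0,0,0,0,0],[0,0,0,0,0,0,0]]' >/dev/null; python3 f.py .639 -.041
python3 -m jog '[[0.0003,0.0025,0,0,0,0,0],[0,0,0,0,0,0,0]]' >/dev/null; python3 f.py .639 -.041
```

```text
25.87 [ 0.6566 -0.0021  0.1364] [-1.799e+02 -1.000e-01  6.430e+01] F [-0.9  5.7  4. ] w 0.0132 gf 15.0
lever 65.7 r 0.0427 tool x,y force 4.8 -3.3
26.03 [ 0.6574 -0.0021  0.1362] [-1.797e+02 -1.000e-01  6.430e+01] F [-5.9  4.5  6.8] w 0.0133 gf 15.0
lever 64.7 r 0.043 tool x,y force 1.5 -7.3
26.2 [ 0.6581 -0.0023  0.136 ] [-1.794e+02 -1.000e-01  6.430e+01] F [-9.7  8.4  8.9] w 0.0133 gf 15.0
lever 63.8 r 0.0431 tool x,y force 3.4 -12.4
```

Left is against its stop. I'll add a little push, hold, release, rise and swing clear, then look.

```bash
python3 -m jog '[[0,0.0015,0,0,0,0,0],[0,0,0,0,0,0,0],[0,0,0,0,0,0,0],[0,0,0,0,0,0,0],[0,0,0,0,0,0,0]]' >/dev/null; python3 f.py .639 -.041
python3 -m jog '[[0,-0.002,0,0,0,0,0],[0,-0.004,0,0,0,0,0.04],[0,0,0,0,0,0,0.04],[0,0,0,0,0,0,0.04],[0,0,0,0,0,0,0.04],[0,0,0,0,0,0,0.04],[0,0,-0.025,0,0,0,0.045],[0,0,-0.025,0,0,0,0.045],[0,0,-0.025,0,0,0,0.045],[0,0,-0.02,0,0,0,0.045]]' >/dev/null
python3 -m jog '[[-0.036,0.016,-0.01,0,0,0,0.045],[-0.036,0.016,0,0,0,0,0.045],[-0.036,0.016,0,0,0,0,0.045],[-0.036,0.016,0,0,0,0,0.045],[-0.036,0.016,0,0,0,0,0.045],[-0.036,0.016,0,0,0,0,0.045],[-0.036,0.016,0,0,0,0,0.045],[-0.036,0.016,0,0,0,0,0.045],[-0.036,0.016,0,0,0,0,0.045],[0,0,0,0,0,0,0.045],[0,0,0,0,0,0,0.045]]' >/dev/null
python3 - <<'E'
from h import *
st();im=pic("top","top2.png");cv2.imwrite("pics/crop3.png",cv2.resize(im[135:295,140:340],None,fx=3.7,fy=3.7,interpolation=cv2.INTER_CUBIC))
E
```

```text
26.62 [ 0.6585 -0.0024  0.1359] [-1.793e+02 -1.000e-01  6.430e+01] F [-11.4   8.    9.3] w 0.0135 gf 15.0
lever 63.2 r 0.0432 tool x,y force 2.2 -13.7
28.37 [ 0.6432 -0.3635  0.2409] [-180.     0.2   63.8] F [1.5 0.5 0.4] w 0.0452 gf 0.0
```

View pics/crop3.png

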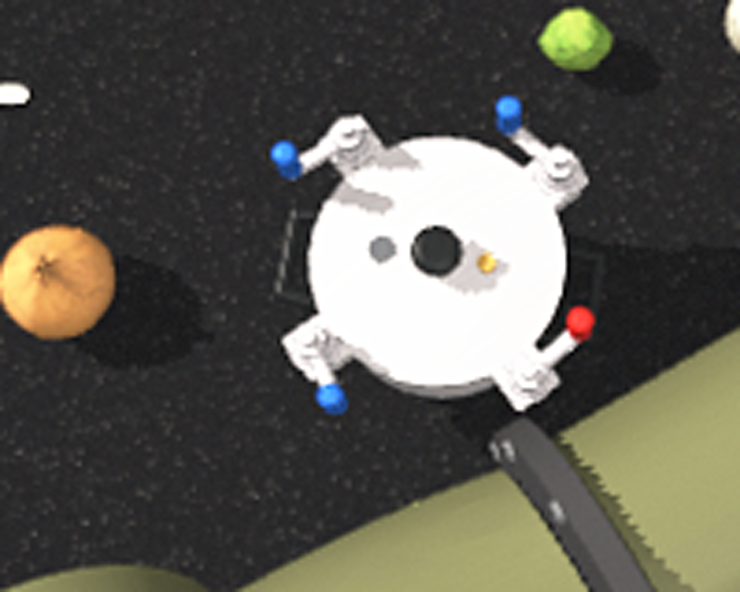

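All four levers have swung half round, with grips at crop (580,318) for red and (332,395), (287,155), (509,110) for the blue ones. The onion and lime are in place. I'll check the final lever angles before handing in.

```bash
python3 - <<'E'
from h import *
c=env.get_calibration("top");ctr=np.array([.5665,.0147])
for n,u,b,d in(("red",(580,318),-127,3.1),("left",(509,110),-37,2.95),("opp",(287,152),53,3.25),("right",(332,393),143,3.4)):
    p=back(c,(np.array(u)+.5)/3.7+[140,135]-.5,.154)[:2]
    v=p-ctr-.092*np.array([np.cos(np.radians(b)),np.sin(np.radians(b))])
    q=(np.radians(b+180+90)-np.arctan2(v[1],v[0]))%(2*np.pi);print(n,p.round(4),np.linalg.norm(v).round(4),'q',q.round(2),'stop~',d)
E
```

```text
red [ 0.5436 -0.0783] 0.0379 q 3.04 stop~ 3.1
left [ 0.6528 -0.0045] 0.0384 q 2.84 stop~ 2.95
opp [0.5918 0.1133] 0.0392 q 3.19 stop~ 3.25
right [0.463  0.0448] 0.0392 q 3.37 stop~ 3.4
```

All four read within measuring error of their stops, and each came up firm under 10 N or more, so I'm handing in.

```bash
python3 -c "
from cell import env
print(env.sign_off())"
```

```text
the job is handed in; nothing more can be done
None
```

I swung all four lever nuts to their stops in cross order (red, opposite, right, left), held each there at about 13–16 N, and handed the job in at about 28 s; no verdict came back. The final top view put the levers within about 0.1 rad of their expected stops. It showed the onion and lime in place, but I did not re-check the measuring cup or measure the lid's height and level.

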